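Push a chipped dish through the flap of the glass-waste chute

ROBOT

A 6-joint arm with a two-finger parallel gripper is mounted at the origin on the work surface. World frame = base frame: x ahead of the robot, y to its left, z up, the work surface at z = 0. Lengths are in mm, angles in rad, forces in N, time in s.
With the tool pointing down it reaches from about 300 to 775 mm from the base axis. Payload 14.6 kg.
Tool frame: the origin (TCP) lies midway between the tips of the shut fingers; the grasp point (between the pads) lies 19 mm behind it (env.hold_point_z is the distance from the TCP to the grasp point, in mm); z points along the fingers, y is the direction in which the jaws open and shut (so a half turn about z gives the same grasp; the last joint's range is limited). The gripper opens to 85 mm and grips with 20 to 120 N. Pads are 22 mm wide; open, the fingers measure 114 mm over their backs; the gripper's body (76 mm by 85 mm) begins 54 mm behind the grasp point. The pads swing forward as they close: fully open they stand 13 mm farther back than shut.
Start: joints at [1.05, 0.3, 1.521, -0, 1.321, -0.067], TCP at [241.107, 494.325, 231.281] pointing down, gripper open.
Joint ranges: [-3.03, 3.03], [-0.79, 2.21], [0.23, 2.52], [-1.04, 4.18], [0, 3.07], [-2.55, 2.55]. Speed limits (rad/s): [2.22, 2.22, 2.57, 3.14, 3.14, 3.14].

INTERFACE

Orientations are given as [roll, pitch, yaw] about the fixed x, y, z axes, in that order (R = Rz(yaw) Ry(pitch) Rx(roll)).
In Python, from rig import monitor, eyes, job, env gives the robot as it stands.
- The arm moves only by the shell command python3 -m handwheel 'ROWS' [FORCE]. ROWS is JSON, a list of rows, each a list of 3 entries, a list of its own where there are three numbers: the turn, a rotation vector about the tool's x, y, z scaled (see below), then the shift along the tool's x, y, z scaled (see below), then the closure, from -1 (fully open) to 1 (shut), so that 0 is half open. In form: [[[ax, ay, az], [dx, dy, dz], hand], ...]. A call has 1 to 8 rows; each row is the pose to reach, as a shift and turn from the pose commanded when the call began, along the tool's axes at that moment; what a row does not reach only later rows make up. The controller multiplies each number of a shift by 0.2 m and each number of a turn by pi/2 rad. A row lasts 1/10 s, in which the tool goes at most 50 mm and 8.59 degrees, less where a joint would pass 70% of its speed; a pose out of reach is approached as far as the arm can. A call with a number of a shift or a turn outside -1 to 1 is refused whole. A call with a gripper value outside its range is refused whole. The fingers move at their own pace and stop on an object; FORCE is the grip in N (left out, the last holds). Time passes only in rows, so rows that repeat a pose let the fingers close. It gives the time, the measured TCP pose, the force and the opening at its end, in the units of the state.
- monitor.get_obs(): the state, without advancing time (a new reading comes with each control period).
- eyes.camera(name): name is "scene" or "top"; returns the picture (480x640x3 uint8, red, green, blue); there is no depth.
- eyes.camera_model(name): a dict with "fovy" (degrees; the focal length in pixels is half the picture's height over the tangent of half this angle, whatever the lens; pixels are square), "cx", "cy" (the principal point, pixels), "view" (4x4, takes a point from world to camera coordinates). Camera axes: x right, y down, z forward; pixel columns grow to the right and rows downward; lengths in mm; the calibration is good to about 2 mm. A picture is of the moment at which its call begins. camera_model takes no time and is no camera call.
- job.close_job(): hands the job in, once; it reports no verdict.
The state is a dict: "t": time; "joint_pos": joint angles; "joint_vel": joint speeds; "joint_torque": joint torques, N m; "eef_pos": TCP position; "orientation": TCP orientation; "contact_force": force on the tool from outside, world axes, zero at the start; "torque": the same for the moment, N m; "grip_width": opening from 0.0 (shut) to 1.0 (fully open).
Only numpy, scipy, OpenCV 4.12 (cv2) and the standard library are available. Lean on these libraries where they do the work, as an engineer would, in place of code of your own. Each camera call takes 0.05 s, during which the arm holds its last target.

TASK

The chipped amber glass dish must go into the glass-waste bin without being picked up: push it gently across the bench with your fingertips, keeping it flat, and in through the green flap of the chute, letting the dish itself open the flap, until it drops down the chute. Draw your fingers back out before the flap swings down, so that the flap never touches them and ends hanging shut. Leave the balance, beaker, flask and wash bottle where they are.

Things in the scene. Friction and masses are not known exactly. Their poses are not given: they have to be found in the camera images.
- dish: chipped round amber glass dish, 84 mm in diameter, 40 mm high, about 0.13 kg, lying upside down on the bench, so it is a closed disc shape with a flat top. Its rim has a chip. Origin: centre of its underside; z up
- chute: fixed glass-waste bin standing on the floor against the bench's far edge, with a clear-hooded feed chute. Origin: middle of the doorway at floor level (level with the bench top), in the plane of the closed flap; x points into the chute, y to the left. The bench ends 30 mm before the doorway; a steel sill carries on level. The doorway is 116 mm wide. The bin's inner floor is 175 mm below the bench
- brink (a point): middle of the edge where the level sill ends, 45 mm inside the doorway; beyond it the polished chute falls at 50 degrees. With its centre a few mm past this edge the dish tips and slides down by itself; before that it stays where it is left. So the finger pushing it from behind must come some 5 to 20 mm inside the doorway, leaning under the header (finger points forward and down)
- flap (a joint): angle of the flap: 0 = hanging shut, positive = swung up and into the chute, at most 1.45 rad. Hinge axis level, across the doorway, 102 mm above the sill. It falls shut by its own weight, slowed by a damper: about 1 s from lying on the dish to coming near the doorway, about 2 s to shut
- balance: white bench balance, 240 x 170 mm, 58 mm high to its round pan. Origin: centre of its underside
- beaker: glass beaker, 68 mm in diameter, 95 mm high, standing on the balance's pan. Origin: centre of its underside
- flask: conical glass flask, 86 mm across the base, 120 mm high. Origin: centre of its underside
- wash_bottle: white wash bottle, 66 mm in diameter, 190 mm high, with a red cap and spout. Origin: centre of its underside
- header (a point): middle of the header beam over the doorway, 112 mm above the sill. The beam spans heights 106 to 118 mm and 8 mm before to 8 mm behind the flap's plane; the hinge rod (8 mm thick, 102 mm up) is right under it. White posts 22 mm wide and 118 mm high stand on either side. The clear hood behind the header is no higher than 118 mm
- mouth (a point): middle of the wide end of the chute's two guide wings, on the bench, 62 mm before the doorway. The wings are 31 mm high, 5 mm thick, and funnel from 158 mm apart here to 116 mm apart at the doorway
- flap_edge (a point): middle of the lower edge of the green flap plate (108 mm wide, 94 mm long, 3 mm thick, 0.08 kg); when shut it hangs 6 mm above the sill, in the doorway
Mind the look-alikes: they are no part of the job. There is more than one size of the dish; the job needs the middle-sized.

How it is judged (in metres and radians):
On the way:
1. the dish stands in the doorway, flat on the sill, and has pushed the flap open (value of joint flap above 0.4 rad and x of dish in the frame of chute above -0.03 m and angle between dish's own z axis and vertical below 0.2 rad), for 0.1 s.
At the end, for the whole second after the job is handed in: The dish lies still inside the bin, its origin more than 80 mm below bench level; the flap hangs shut (under 0.06 rad); balance, beaker, flask and wash bottle are within 15 mm of where they stood (z of dish in the frame of chute below -0.08 m and x of dish in the frame of chute between -0.02 and 0.34 m and y of dish in the frame of chute between -0.11 and 0.11 m and linear speed of dish below 0.03 m/s and value of joint flap below 0.06 rad and distance of each of balance, beaker, flask, wash_bottle from where it was at the start of the episode below 0.015 m); the robot touches nothing.
It fails at once if the fingers or the arm touch the flap: only the dish opens it, and it must not come down on the fingers (contact force between any of the fingers, the arm and flap above 0.03 N).
It fails at once if the dish is lifted more than 10 mm off the bench (height (world z) of dish above 0.01 m).
It fails at once if the dish is tipped more than 0.3 rad before it is at the edge of the sill (x of dish in the frame of chute below 0.025 m and height (world z) of dish above -0.05 m and angle between dish's own z axis and vertical above 0.3 rad).
It fails at once if the fingers press the dish with more than 15 N (contact force between the fingers and dish above 15 N).
It fails at once if a bystander is pushed more than 15 mm or knocked over (distance of any of balance, beaker, flask, wash_bottle from where it was at the start of the episode above 0.015 m or angle between any of beaker, flask, wash_bottle's own z axis and vertical above 0.3 rad).
It also fails if it takes over 54 s, if anything falls off the work surface, if the arm or the gripper's body presses on something with over 40 N, if the wrist force passes 120 N, or if a joint passes its speed limit or range.

## Working session

There is one attempt and no reset: what is moved stays moved. The work goes in short steps, Python scripts to look and compute and a shell command to move; the robot and the scene stay as the last step left them, time stands still between calls to the robot, and variables do not carry over. Pictures are saved under pics/ and viewed, and the job is handed in when it is done.

```bash
ls; mkdir -p pics; python3 - <<'E'
from rig import monitor, eyes, job, env
import cv2
print(monitor.get_obs())
for n in ("scene","top"):
    im=eyes.camera(n); cv2.imwrite(f"pics/{n}0.png",im[:,:,::-1])
    m=eyes.camera_model(n); print(n,m)
print(env.hold_point_z)
E
```

```text
pics
{'t': 0.0, 'joint_pos': array([ 1.05036197e+00,  3.00476455e-01,  1.52160134e+00, -1.45693804e-05,
        1.32072628e+00, -6.65838015e-02]), 'joint_vel': array([ 0.00095793,  0.00057509, -0.00073955,  0.00319012, -0.00207497,
        0.00185589]), 'joint_torque': array([-1.51927299e-03, -5.43504918e+01, -3.61793518e+01, -1.10413607e-04,
        4.05296101e-03,  4.80222070e-05]), 'eef_pos': array([241.0104445 , 494.10662829, 230.70981554]), 'orientation': array([-3.14038298e+00, -6.65209548e-05,  2.68774567e+00]), 'contact_force': array([-0.14580811, -0.38919782, -0.43771813]), 'torque': array([-0.01122265,  0.03260779, -0.04176227]), 'grip_width': 0.9993214676289353}
scene {'fovy': 52.56318109128325, 'cx': 323.6971156668993, 'cy': 243.5317737048912, 'view': array([[-4.11335299e-01,  9.11364750e-01, -1.47500908e-02,
         2.06374301e+02],
       [ 5.79314114e-01,  2.48905560e-01, -7.76170845e-01,
        -2.77296154e+02],
       [-7.03703368e-01, -3.27811402e-01, -6.30350105e-01,
         1.36872432e+03],
       [ 0.00000000e+00,  0.00000000e+00,  0.00000000e+00,
         1.00000000e+00]])}
top {'fovy': 44.733506650803875, 'cx': 317.4767124301039, 'cy': 243.6652024672567, 'view': array([[-1.72948397e-03, -9.99788378e-01, -2.04989687e-02,
         4.14000836e+01],
       [-9.92243193e-01,  4.26373719e-03, -1.24238747e-01,
         5.54938568e+02],
       [ 1.24299858e-01,  2.01250933e-02, -9.92040587e-01,
         1.14375284e+03],
       [ 0.00000000e+00,  0.00000000e+00,  0.00000000e+00,
         1.00000000e+00]])}
18.700000000000003
```

View pics/scene0.png

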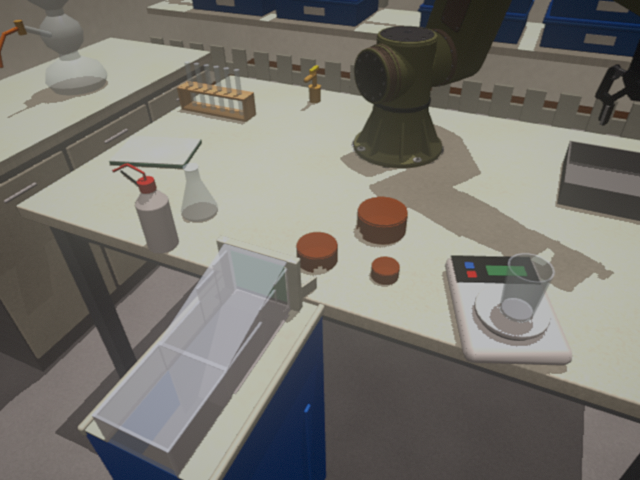

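View pics/top0.png

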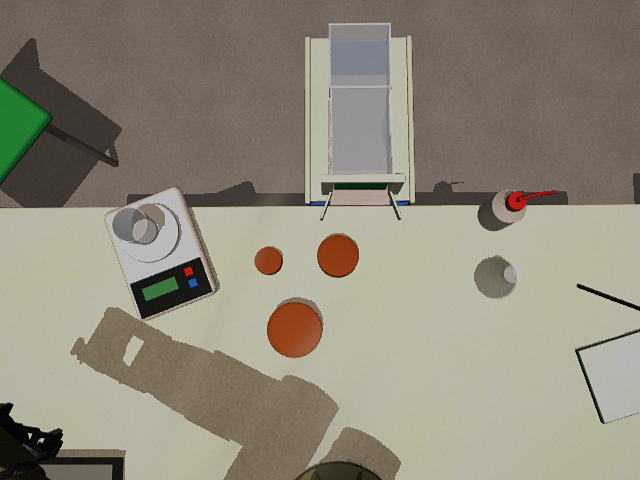

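The scene view shows amber discs at (317,251), (385,270) and (382,218). In the top view they are at (338,256), (268,261) and (295,329). The chute is at about (365,190) in the top view. Next I'll measure their diameters.

```bash
cat > h.py <<'E'
import numpy as np, cv2
from rig import monitor, eyes, job, env
def ray(n,u,v,z):
    m=eyes.camera_model(n); V=np.array(m["view"]); f=240/np.tan(np.radians(m["fovy"]/2))
    d=np.array([(u-m["cx"])/f,(v-m["cy"])/f,1.]); R=V[:3,:3]; c=-R.T@V[:3,3]; w=R.T@d
    return c+w*(z-c[2])/w[2]
def proj(n,p):
    m=eyes.camera_model(n); V=np.array(m["view"]); f=240/np.tan(np.radians(m["fovy"]/2))
    q=V[:3,:3]@np.array(p)+V[:3,3]; return q[:2]/q[2]*f+[m["cx"],m["cy"]]
def discs(im):
    hsv=cv2.cvtColor(im,cv2.COLOR_RGB2HSV)
    k=cv2.inRange(hsv,(3,140,60),(16,255,255))
    cs,_=cv2.findContours(k,cv2.RETR_EXTERNAL,cv2.CHAIN_APPROX_NONE)
    return [c for c in cs if cv2.contourArea(c)>200]
E
python3 - <<'E'
from h import *
im=cv2.imread("pics/top0.png")[:,:,::-1]
for c in discs(im):
    (u,v),r=cv2.minEnclosingCircle(c)
    P=np.array([ray("top",*p[0],40)[:2] for p in c]).astype(np.float32)
    (x,y),R=cv2.minEnclosingCircle(P); 
    print((u,v),r,"world",x,y,"D",2*R,cv2.fitEllipse(P))
b=im[150:300,220:450]; cv2.imwrite("pics/crop0.png",cv2.resize(b[:,:,::-1],None,fx=3.4,fy=3.4,interpolation=cv2.INTER_CUBIC))
s=cv2.imread("pics/scene0.png"); cv2.imwrite("pics/crop1.png",cv2.resize(s[180:340,190:420],None,fx=3.4,fy=3.4,interpolation=cv2.INTER_CUBIC))
E
```

```text
(294.0798034667969, 329.3690185546875) 27.888599395751953 world 384.2011413574219 86.26648712158203 D 109.35314178466797 ((384.270751953125, 86.45896911621094), (106.49813842773438, 107.33975982666016), 52.683685302734375)
(268.2665710449219, 260.456787109375) 13.731697082519531 world 520.9523315429688 138.6176300048828 D 55.27713394165039 ((521.2193603515625, 139.41249084472656), (51.962188720703125, 53.4218635559082), 74.99298095703125)
(337.5428161621094, 255.4688720703125) 21.26625633239746 world 530.549560546875 -0.555741012096405 D 85.68824768066406 ((530.952392578125, -0.7722626328468323), (81.88089752197266, 83.04695129394531), 95.10649871826172)
```

View pics/crop0.png

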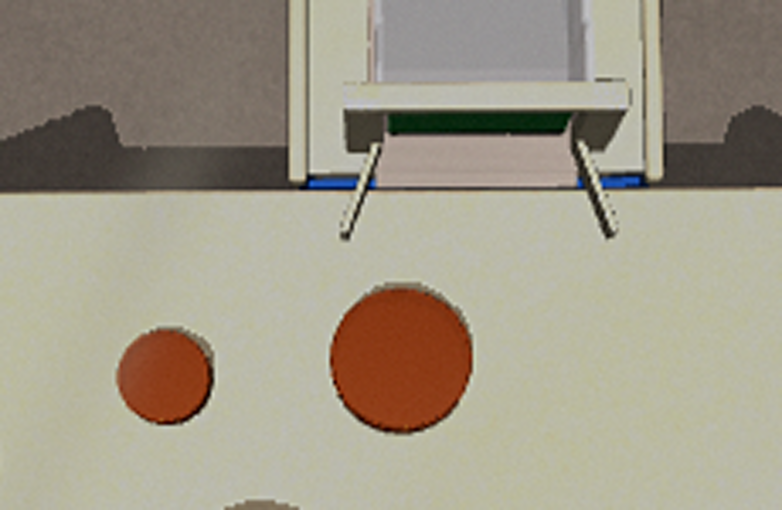

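View pics/crop1.png

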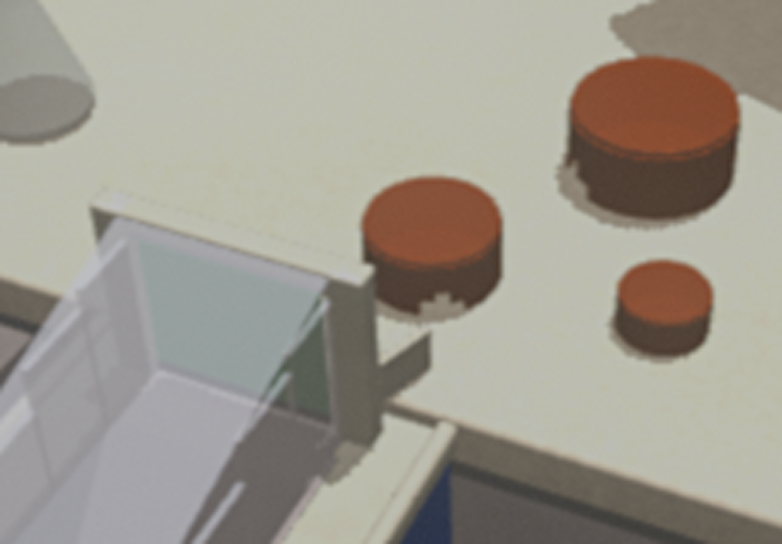

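```bash
python3 - <<'E'
from h import *
def c(u,v): return u/3.4+220,v/3.4+150
for nm,u,v,z in [("hdr farL",344,82,118),("hdr farR",630,79,118),("hdr nearL",344,111,118),("hdr nearR",630,108,118),("wing L",345,235,31),("wing R",612,234,31),("edgeL",374,188,0),("edgeR",577,188,0),("benchL",40,190,0),("benchR",760,187,0)]:
    print(nm,ray("top",*c(u,v),z).round(1))
# scene: header far top corners
for nm,u,v in [("s hdr L top near bench",372,268),("s hdr R",95,208)]:
    print(nm,ray("scene",u/3.4+190,v/3.4+180,118).round(1))
im=cv2.imread("pics/top0.png"); cv2.imwrite("pics/crop2.png",cv2.resize(im[165:225,310:420],None,fx=7,fy=7,interpolation=cv2.INTER_NEAREST))
s=cv2.imread("pics/scene0.png"); 
for col in (s[255,255],s[230,235]): print(col)
E
```

```text
hdr farL [678.2  30.8 118. ]
hdr farR [ 678.8 -129.1  118. ]
hdr nearL [661.6  30.8 118. ]
hdr nearR [ 662.3 -128.8  118. ]
wing L [606.   31.6  31. ]
wing R [ 605.7 -128.1   31. ]
edgeL [640.5  14.    0. ]
edgeR [ 639.8 -110.9    0. ]
benchL [640.4 220.8   0. ]
benchR [ 639.7 -223.2    0. ]
s hdr L top near bench [667.3  32.  118. ]
s hdr R [ 681.6 -120.9  118. ]
[170 166 167]
[177 190 189]
```

View pics/crop2.png

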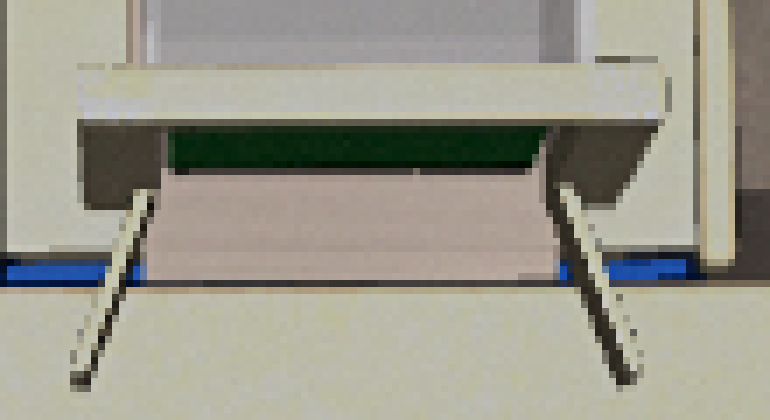

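Candidates for the dish, in top-view pixels:
- (268,261): about 53 mm across, the small one.
- (338,256): about 84 mm across, the middle one.
- (294,329): about 108 mm across, the large one.

I choose the one at (338,256), and the close crop confirms it. Its centre is about (530.7, -0.7). The chute is at about (670, -49) with yaw near 0.

First leg: push with the tool vertical along -30°, to about (614, -49).

```bash
python3 -m handwheel '[[[0,0,0.045],[-1,-0.78,0],0.3],[[0,0,0.045],[-1,-0.78,0],0.3],[[0,0,0.045],[-1,-0.78,0],0.3],[[0,0,0.045],[-1,-0.78,0],0.3],[[0,0,0.045],[-1,-0.78,0],0.3],[[0,0,0.045],[-1,-0.78,0],0.3]]'
cat > d.py <<'E'
import sys
from h import *
from scipy.spatial.transform import Rotation as Ro
o=monitor.get_obs(); R=Ro.from_euler("xyz",o["orientation"])
print("t",o["t"],"pos",o["eef_pos"].round(1),"rpy",o["orientation"].round(3),"F",o["contact_force"].round(2),"g",round(o["grip_width"],3),"q",o["joint_pos"].round(2))
if len(sys.argv)>3:
    g=np.array([float(a) for a in sys.argv[1:4]]); print("shift",(R.inv().apply(g-o["eef_pos"])/200).round(3))
    if len(sys.argv)>6:
        G=Ro.from_euler("xyz",[float(a) for a in sys.argv[4:7]]); print("turn",((R.inv()*G).as_rotvec()/(np.pi/2)).round(3))
E
python3 d.py 463.2 38.3 120 3.14159 0 2.618
```

```text
t: 0.7
eef_pos: [354.1, 262.7, 231.2]
orientation: [-3.141, 0.0, 2.612]
contact_force: [0.7, 0.1, -0.7]
grip_width: 0.348
t 0.7 pos [354.1 262.7 231.2] rpy [-3.141  0.     2.612] F [ 0.71  0.13 -0.67] g 0.348 q [ 0.56  0.05  1.81 -0.    1.28 -0.49]
shift [-1.037 -0.693  0.557]
turn [-0.     0.    -0.004]
```

```bash
python3 -m handwheel '[[[0,0,0],[-0.25,-0.17,0],0.3],[[0,0,0],[-0.5,-0.35,0],0.3],[[0,0,0],[-0.7,-0.5,0.1],0.3],[[0,0,0],[-0.9,-0.62,0.2],0.3],[[0,0,0],[-1,-0.693,0.4],0.3],[[0,0,0],[-1,-0.693,0.55],0.3],[[0,0,0],[-1,-0.693,0.55],0.3]]'
python3 d.py 463.2 38.3 12
```

```text
t: 1.4
eef_pos: [454.1, 45.3, 116.8]
orientation: [-3.137, -0.008, 2.615]
contact_force: [-0.4, 0.0, 0.3]
grip_width: 0.351
t 1.4 pos [454.1  45.3 116.8] rpy [-3.137 -0.008  2.615] F [-0.38  0.05  0.33] g 0.351 q [ 0.02  0.24  1.89 -0.    1.02 -1.02]
shift [-0.061 -0.005  0.523]
```

```bash
python3 -m handwheel '[[[0,0,0],[-0.03,0,0.2],0.3],[[0,0,0],[-0.04,0,0.36],0.3],[[0,0,0],[-0.04,0,0.46],0.3],[[0,0,0],[-0.04,0,0.51],0.3],[[0,0,0],[-0.04,0,0.51],0.3],[[0,0,0],[-0.04,0,0.51],0.3]]'
python3 d.py 571.4 -24 12
python3 - <<'E'
from h import *
for n in("scene","top"):
    im=eyes.camera(n); cv2.imwrite(f"pics/{n}1.png",im[:,:,::-1])
im=cv2.imread("pics/scene1.png"); cv2.imwrite("pics/c3.png",cv2.resize(im[130:330,220:460],None,fx=3,fy=3))
E
```

```text
t: 2.0
eef_pos: [463.8, 42.8, 20.7]
orientation: [3.141, 0.001, 2.618]
contact_force: [-0.0, -0.7, -0.3]
grip_width: 0.352
t 2.0 pos [463.8  42.8  20.7] rpy [3.141e+00 1.000e-03 2.618e+00] F [-0.01 -0.72 -0.33] g 0.352 q [ 0.01  0.42  1.93  0.    0.79 -1.03]
shift [-0.633 -0.02   0.045]
```

View pics/c3.png

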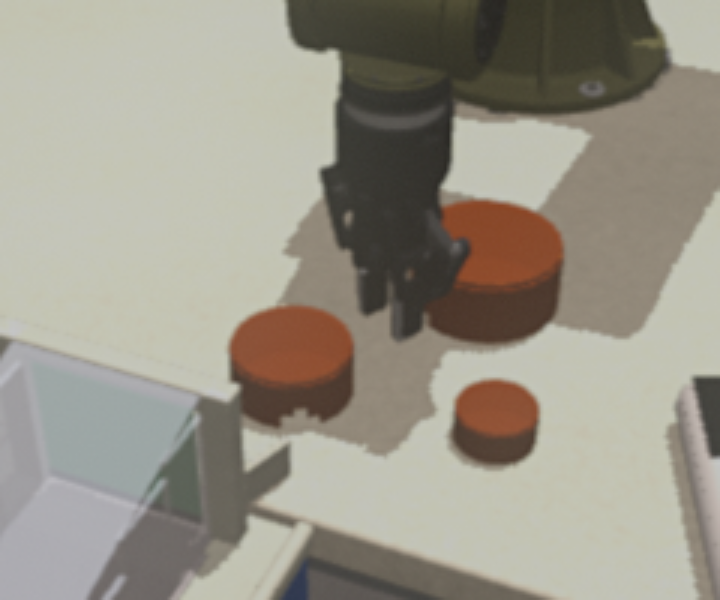

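View pics/top1.png

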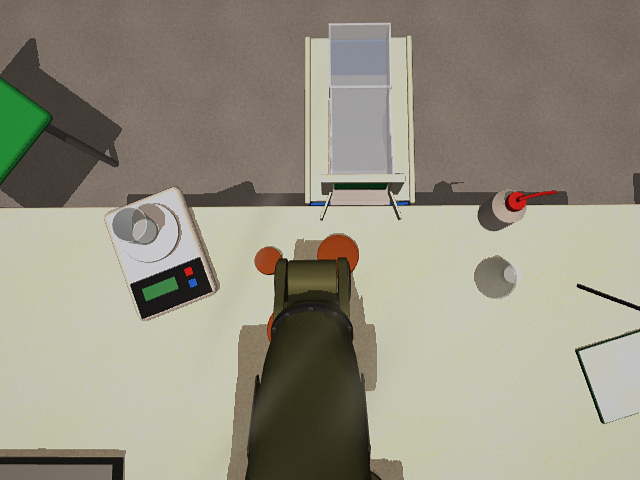

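```bash
python3 -m handwheel '[[[0,0,0],[-0.04,-0.02,0.025],0.3],[[0,0,0],[-0.08,-0.02,0.025],0.3],[[0,0,0],[-0.12,-0.02,0.025],0.3],[[0,0,0],[-0.15,-0.02,0.025],0.3],[[0,0,0],[-0.17,-0.02,0.025],0.3],[[0,0,0],[-0.19,-0.02,0.025],0.3],[[0,0,0],[-0.21,-0.02,0.025],0.3],[[0,0,0],[-0.23,-0.02,0.025],0.3]]'
python3 d.py 571.4 -24 16
python3 - <<'E'
from h import *
for n in("scene","top"):
    im=eyes.camera(n); cv2.imwrite(f"pics/{n}2.png",im[:,:,::-1])
im=cv2.imread("pics/scene2.png"); cv2.imwrite("pics/c4.png",cv2.resize(im[130:330,220:460],None,fx=3,fy=3))
E
```

```text
t: 2.9
eef_pos: [501.1, 15.7, 14.3]
orientation: [-3.142, -0.0, 2.617]
contact_force: [-1.2, 0.6, 0.3]
grip_width: 0.354
t 2.9 pos [501.1  15.7  14.3] rpy [-3.142 -0.     2.617] F [-1.15  0.62  0.3 ] g 0.354 q [-0.04  0.49  1.83 -0.    0.82 -1.09]
shift [-0.404  0.004 -0.009]
```

View pics/c4.png

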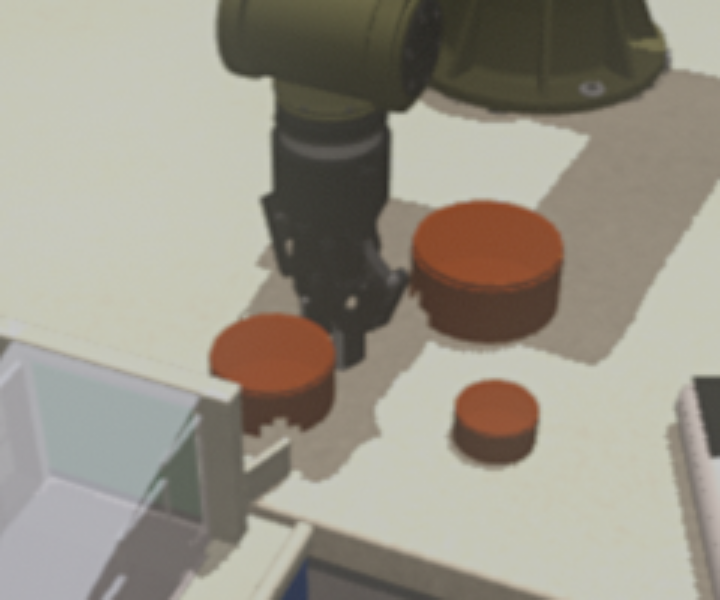

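The dish moves cleanly ahead of the fingers, with a push of about 1 N. I'll continue the push.

```bash
python3 -m handwheel '[[[0,0,0],[-0.03,0,0],0.3],[[0,0,0],[-0.06,0,0],0.3],[[0,0,0],[-0.09,0,0],0.3],[[0,0,0],[-0.12,0,0],0.3],[[0,0,0],[-0.15,0,0],0.3],[[0,0,0],[-0.18,0,0],0.3],[[0,0,0],[-0.21,0,0],0.3],[[0,0,0],[-0.24,0,0],0.3]]'
python3 d.py 571.4 -24 16
python3 - <<'E'
from h import *
for n in("scene","top"):
    im=eyes.camera(n); cv2.imwrite(f"pics/{n}3.png",im[:,:,::-1])
    for c in discs(im):
        P=np.array([ray(n,*p[0],40)[:2] for p in c]).astype(np.float32); print(n,cv2.minEnclosingCircle(P))
im=cv2.imread("pics/scene3.png"); cv2.imwrite("pics/c5.png",cv2.resize(im[130:330,220:460],None,fx=3,fy=3))
E
```

```text
t: 3.8
eef_pos: [542.9, -8.5, 14.2]
orientation: [-3.142, -0.0, 2.617]
contact_force: [-0.5, 0.6, -0.6]
grip_width: 0.348
t 3.8 pos [542.9  -8.5  14.2] rpy [-3.142 -0.     2.617] F [-0.47  0.58 -0.61] g 0.348 q [-0.08  0.56  1.71 -0.    0.87 -1.13]
shift [-0.162  0.004 -0.009]
scene ((541.510986328125, 145.79058837890625), 25.46308135986328)
scene ((585.4058227539062, -29.910228729248047), 39.72597885131836)
scene ((376.2171630859375, 82.38143157958984), 55.2717399597168)
top ((386.77593994140625, 98.18785095214844), 52.70501708984375)
top ((520.796142578125, 138.5196533203125), 27.773193359375)
```

View pics/c5.png

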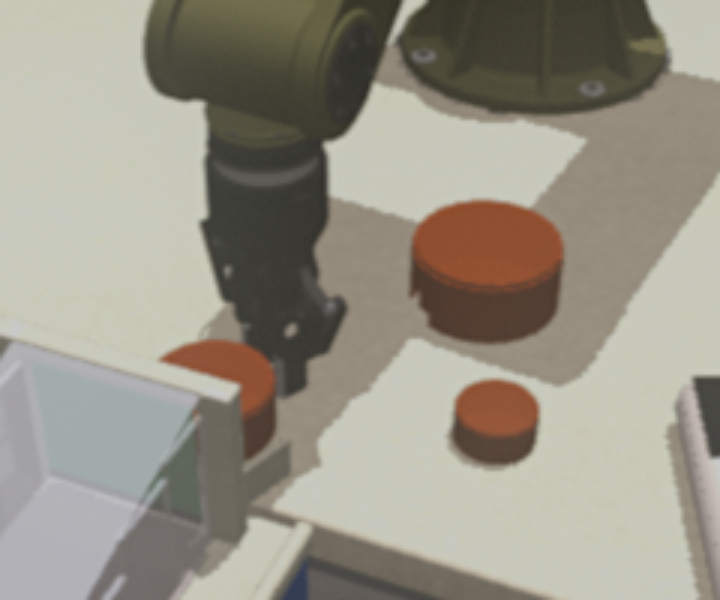

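```bash
python3 -m handwheel '[[[0,0,0],[-0.03,0,0],0.3],[[0,0,0],[-0.06,0,0],0.3],[[0,0,0],[-0.09,0,0],0.3],[[0,0,0],[-0.12,0,0],0.3],[[0,0,0],[-0.155,0,0],0.3],[[0,0,0],[-0.155,0,0],0.3],[[0,0,0],[-0.05,0,-0.05],0.3],[[0,0,0],[0.15,0,-0.25],0.3]]'
python3 d.py 500 -49 90 3.14159 -0.96 3.14159
```

```text
t: 4.7
eef_pos: [519.1, 4.2, 57.4]
orientation: [-3.139, -0.004, 2.616]
contact_force: [1.0, 0.6, 0.9]
grip_width: 0.35
t 4.7 pos [519.1   4.2  57.4] rpy [-3.139 -0.004  2.616] F [1.01 0.61 0.89] g 0.35 q [-0.06  0.45  1.76 -0.    0.93 -1.11]
shift [-0.05  -0.278 -0.163]
turn [ 0.16   0.594 -0.309]
```

```bash
python3 d.py 500 -49 90 3.14159 0.96 3.14159; python3 - <<'E'
from h import *
for n in("scene","top"):
    im=eyes.camera(n); cv2.imwrite(f"pics/{n}4.png",im[:,:,::-1])
    for c in discs(im):
        P=np.array([ray(n,*p[0],40)[:2] for p in c]).astype(np.float32); print(n,cv2.minEnclosingCircle(P))
E
```

```text
t 4.7 pos [519.1   4.2  57.4] rpy [-3.139 -0.004  2.616] F [1.01 0.61 0.89] g 0.35 q [-0.06  0.45  1.76 -0.    0.93 -1.11]
shift [-0.05  -0.278 -0.163]
turn [-0.161 -0.6   -0.308]
scene ((541.3693237304688, 145.8321075439453), 25.317581176757812)
scene ((376.27081298828125, 82.7166748046875), 55.23598861694336)
top ((388.70965576171875, 107.13505554199219), 48.212825775146484)
top ((520.796142578125, 138.5196533203125), 27.773193359375)
top ((613.2891845703125, -48.72756576538086), 41.974056243896484)
```

View pics/top4.png

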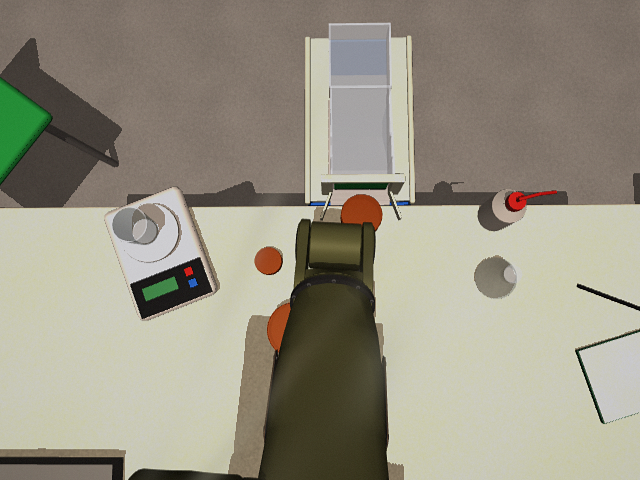

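The dish is at (613.3, -48.7), top-view pixel (361,213), and is lined up with the doorway. Now I'll lean the tool.

```bash
python3 -m handwheel '[[[-0.02,-0.075,-0.04],[0,-0.04,-0.1],0.3],[[-0.04,-0.15,-0.08],[0,-0.08,-0.2],0.3],[[-0.06,-0.225,-0.115],[-0.01,-0.12,-0.26],0.3],[[-0.08,-0.3,-0.154],[-0.02,-0.16,-0.26],0.3],[[-0.1,-0.375,-0.193],[-0.03,-0.2,-0.26],0.3],[[-0.12,-0.45,-0.23],[-0.04,-0.24,-0.26],0.3],[[-0.14,-0.525,-0.27],[-0.05,-0.28,-0.26],0.3],[[-0.161,-0.6,-0.308],[-0.05,-0.28,-0.26],0.3]]'
python3 d.py 500 -49 90 3.14159 0.96 3.14159
```

```text
t: 5.6
eef_pos: [506.3, -31.5, 124.5]
orientation: [3.058, 0.711, 2.978]
contact_force: [0.4, -0.2, 0.7]
grip_width: 0.346
t 5.6 pos [506.3 -31.5 124.5] rpy [3.058 0.711 2.978] F [ 0.43 -0.21  0.72] g 0.346 q [-0.18  0.1   2.21  0.69  0.15 -2.27]
shift [ 0.125 -0.101  0.112]
turn [-0.025 -0.155 -0.077]
```

```bash
cat > k.py <<'E'
import numpy as np
from scipy.optimize import least_squares, fsolve
D=[(241.01,494.1,230.7,.30048,1.5216,1.32073,0),(354.1,262.7,231.2,.05,1.81,1.28,0),(463.8,42.8,20.7,.42,1.93,.79,0),(501.1,15.7,14.3,.49,1.83,.82,0),(542.9,-8.5,14.2,.56,1.71,.87,0)]
# linear in L1s,L1c,L2s,L2c,r0,h0 given small data: r=r0+L1 sin(q2+b1)+L2 sin(q2+q3+b2); z=h+...cos ; h includes -Lt
def fk(p,q2,q3): 
    r0,h,L1,L2,b2=p; return r0+L1*np.sin(q2)+L2*np.sin(q2+q3+b2), h+L1*np.cos(q2)+L2*np.cos(q2+q3+b2)
def res(p):
    o=[]
    for x,y,z,a,b,c,_ in D:
        r,zz=fk(p,a,b); o+= [r-np.hypot(x,y),zz-z]
    return np.array(o+[(p[0])*.02,(p[4])*20])
s=least_squares(res,[0,0,450,450,0]); p=s.x
E
python3 - <<'E'
from k import *
print(p.round(2),s.fun.round(1))
for Lt in(150,200,250):
  for a in(.7,.785,.96):
    for x in(550,600,674):
      r,z=np.hypot(x,49)-Lt*np.sin(a),15-Lt+Lt*np.cos(a)
      q=fsolve(lambda q:np.array(fk(p,*q))-[r,z],[.3,1.9]); print(Lt,a,x,q.round(2),"q5",round(np.pi-a-q.sum(),2))
# Lt from current pose: lean of approx .71
r,z=fk(p,.10,2.21); print("now wrist offset",np.hypot(506.3,31.5)-r,124.5-z)
E
```

```text
[ 2.5400e+00 -2.4230e+01  4.1891e+02  4.4773e+02  8.0000e-02] [-0.  -1.  -0.1  0.8 -0.5 -1.9  0.3  0.5  0.2  1.5  0.1  1.6]
150 0.7 550 [0.49 1.96] q5 -0.01
150 0.7 600 [0.56 1.82] q5 0.05
150 0.7 674 [0.68 1.61] q5 0.15
150 0.785 550 [0.49 1.99] q5 -0.12
150 0.785 600 [0.57 1.85] q5 -0.06
150 0.785 674 [0.68 1.63] q5 0.04
150 0.96 550 [0.51 2.03] q5 -0.36
150 0.96 600 [0.58 1.9 ] q5 -0.3
150 0.96 674 [0.69 1.68] q5 -0.19
200 0.7 550 [0.46 2.05] q5 -0.07
200 0.7 600 [0.54 1.91] q5 -0.01
200 0.7 674 [0.65 1.7 ] q5 0.09
200 0.785 550 [0.48 2.08] q5 -0.2
200 0.785 600 [0.55 1.95] q5 -0.14
200 0.785 674 [0.65 1.74] q5 -0.04
200 0.96 550 [0.52 2.13] q5 -0.47
200 0.96 600 [0.58 2.  ] q5 -0.4
200 0.96 674 [0.68 1.8 ] q5 -0.29
250 0.7 550 [0.45 2.13] q5 -0.14
250 0.7 600 [0.52 2.  ] q5 -0.08
250 0.7 674 [0.62 1.8 ] q5 0.02
250 0.785 550 [0.47 2.17] q5 -0.28
250 0.785 600 [0.53 2.04] q5 -0.21
250 0.785 674 [0.63 1.84] q5 -0.11
250 0.96 550 [0.53 2.23] q5 -0.58
250 0.96 600 [0.58 2.1 ] q5 -0.5
250 0.96 674 [0.67 1.91] q5 -0.39
now wrist offset 157.632270818962 59.41966017813985
```

```bash
python3 - <<'E'
from h import *
from scipy.spatial.transform import Rotation as Ro
o=monitor.get_obs(); R=Ro.from_euler("xyz",o["orientation"]).as_matrix(); print(R.round(3),o["joint_pos"].round(2))
q=o["joint_pos"]; phi=q[1]+q[2]; f=np.array([np.sin(phi)*np.cos(q[0]),np.sin(phi)*np.sin(q[0]),np.cos(phi)]);print("forearm",f.round(3),"tool minus",(R[:,2]-f).round(3))
E
```

```text
[[-0.747  0.109  0.656]
 [ 0.124  0.992 -0.024]
 [-0.653  0.063 -0.755]] [-0.18  0.1   2.21  0.69  0.15 -2.27]
forearm [ 0.722 -0.131 -0.679] tool minus [-0.067  0.108 -0.076]
```

```bash
python3 -m handwheel '[[[0,0,0.094],[0,0,0],0.3],[[0,0,0.188],[0,0,0],0.3],[[0,0,0.282],[0,0,0],0.3],[[0,0,0.376],[0,0,0],0.3],[[0,0,0.47],[0,0,0],0.3],[[0,0,0.564],[0,0,0],0.3],[[0,0,0.658],[0,0,0],0.3],[[0,0,0.75],[0,0,0],0.3]]' >/dev/null
python3 -m handwheel '[[[0,0,0.094],[0,0,0],0.3],[[0,0,0.188],[0,0,0],0.3],[[0,0,0.282],[0,0,0],0.3],[[0,0,0.376],[0,0,0],0.3],[[0,0,0.47],[0,0,0],0.3],[[0,0,0.564],[0,0,0],0.3],[[0,0,0.658],[0,0,0],0.3],[[0,0,0.75],[0,0,0],0.3]]' >/dev/null
python3 d.py 530 -49 100 3.14159 -0.96 0; python3 d.py 500 -40 124 3.14159 -0.7 0.15
```

```text
t 7.2 pos [506.5 -31.2 124.7] rpy [ 2.641 -0.534  0.786] F [-1.13 -0.03 -0.05] g 0.35 q [-0.18  0.1   2.21  0.68  0.15  0.1 ]
shift [-0.046  0.072  0.172]
turn [-0.037  0.155  0.417]
t 7.2 pos [506.5 -31.2 124.7] rpy [ 2.641 -0.534  0.786] F [-1.13 -0.03 -0.05] g 0.35 q [-0.18  0.1   2.21  0.68  0.15  0.1 ]
shift [-0.048  0.019 -0.018]
turn [0.076 0.017 0.344]
```

```bash
python3 d.py 500 -40 124 3.14159 -0.8 0.45; python3 d.py 500 -40 124 3.14159 -1.0 0.4
```

```text
t 7.2 pos [506.5 -31.2 124.7] rpy [ 2.641 -0.534  0.786] F [-1.13 -0.03 -0.05] g 0.35 q [-0.18  0.1   2.21  0.68  0.15  0.1 ]
shift [-0.048  0.019 -0.018]
turn [0.182 0.121 0.205]
t 7.2 pos [506.5 -31.2 124.7] rpy [ 2.641 -0.534  0.786] F [-1.13 -0.03 -0.05] g 0.35 q [-0.18  0.1   2.21  0.68  0.15  0.1 ]
shift [-0.048  0.019 -0.018]
turn [0.139 0.239 0.245]
```

```bash
python3 -m handwheel '[[[0.06,0.04,0.06],[0,0,0],0.3],[[0.12,0.08,0.12],[0,0,0],0.3],[[0.182,0.121,0.205],[0,0,0],0.3],[[0.17,0.16,0.22],[0,0,0],0.3],[[0.16,0.2,0.23],[0,0,0],0.3],[[0.139,0.239,0.245],[0,0,0],0.3],[[0.139,0.239,0.245],[0,0,0],0.3]]'
python3 d.py 520 -49 100 3.14159 -0.96 0
```

```text
t: 7.9
eef_pos: [505.6, -31.3, 123.4]
orientation: [3.138, -0.997, 0.406]
contact_force: [0.9, -0.6, -0.5]
grip_width: 0.348
t 7.9 pos [505.6 -31.3 123.4] rpy [ 3.138 -0.997  0.406] F [ 0.85 -0.61 -0.46] g 0.348 q [-0.45  0.22  2.26  1.74  0.69 -0.77]
shift [-0.081  0.11   0.09 ]
turn [-0.212 -0.023  0.144]
```

Works: j4 is now past π/2. Next I'll bring the yaw to 0.

```bash
python3 -m handwheel '[[[-0.05,0,0.035],[-0.02,0.025,0.02],0.3],[[-0.1,-0.01,0.07],[-0.04,0.05,0.04],0.3],[[-0.15,-0.015,0.1],[-0.06,0.08,0.06],0.3],[[-0.212,-0.023,0.144],[-0.081,0.11,0.09],0.3],[[-0.212,-0.023,0.144],[-0.081,0.11,0.09],0.3],[[-0.212,-0.023,0.144],[-0.081,0.11,0.09],0.3]]'
python3 d.py 548 -48.7 15 3.14159 -0.96 0
python3 - <<'E'
from h import *
for n in("scene","top"):
    im=eyes.camera(n); cv2.imwrite(f"pics/{n}5.png",im[:,:,::-1])
im=cv2.imread("pics/scene5.png"); cv2.imwrite("pics/c6.png",cv2.resize(im[80:330,160:460],None,fx=2.4,fy=2.4))
E
```

```text
t: 8.5
eef_pos: [521.5, -47.9, 101.8]
orientation: [3.14, -0.962, 0.006]
contact_force: [-0.3, -0.5, 0.0]
grip_width: 0.349
t 8.5 pos [521.5 -47.9 101.8] rpy [ 3.14  -0.962  0.006] F [-0.35 -0.5   0.01] g 0.349 q [-0.26  0.24  2.3   2.55  0.4  -1.18]
shift [-0.28   0.004  0.357]
turn [-0.002 -0.001  0.002]
```

View pics/c6.png

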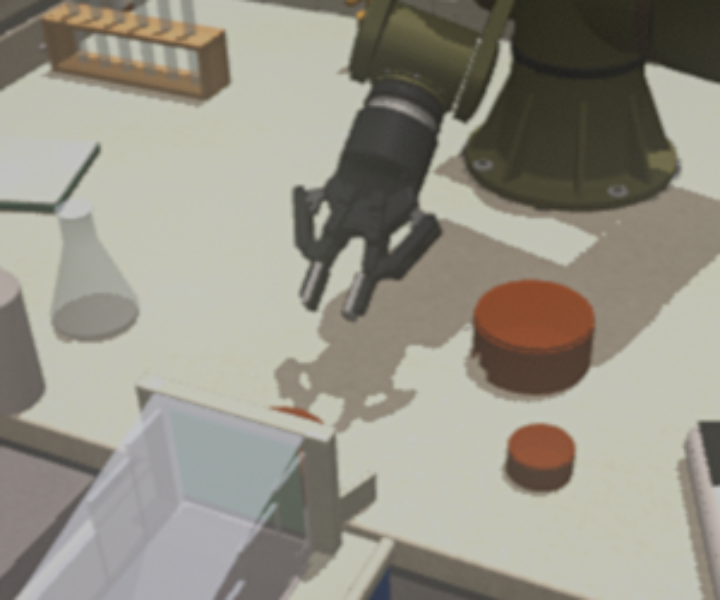

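View pics/top5.png

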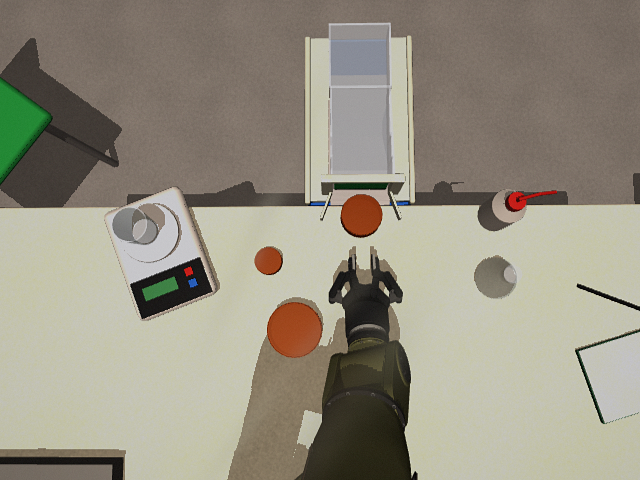

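```bash
python3 -m handwheel '[[[0,0,0],[-0.07,0,0.09],0.5],[[0,0,0],[-0.14,0.004,0.18],0.5],[[0,0,0],[-0.21,0.004,0.265],0.5],[[0,0,0],[-0.25,0.004,0.32],0.5],[[0,0,0],[-0.28,0.004,0.357],0.5],[[0,0,0],[-0.28,0.004,0.357],0.5]]'
python3 d.py 630 -48.7 14 3.14159 -0.96 0
python3 - <<'E'
from h import *
for n in("scene","top"):
    im=eyes.camera(n); cv2.imwrite(f"pics/{n}6.png",im[:,:,::-1])
    if n=="top":
      for c in discs(im):
        P=np.array([ray(n,*p[0],40)[:2] for p in c]).astype(np.float32); print(n,cv2.minEnclosingCircle(P))
im=cv2.imread("pics/top6.png"); cv2.imwrite("pics/c7.png",cv2.resize(im[150:350,260:460],None,fx=3,fy=3))
E
```

```text
t: 9.2
eef_pos: [547.5, -49.6, 13.8]
orientation: [3.142, -0.961, 0.004]
contact_force: [-1.0, -0.6, 0.2]
grip_width: 0.249
t 9.2 pos [547.5 -49.6  13.8] rpy [ 3.142 -0.961  0.004] F [-1.   -0.56  0.19] g 0.249 q [-0.25  0.54  2.22  2.77  0.6  -1.4 ]
shift [ 0.237 -0.003  0.338]
turn [-0.002 -0.001  0.001]
top ((383.95458984375, 86.23684692382812), 54.84497833251953)
top ((520.796142578125, 138.5196533203125), 27.773193359375)
top ((613.2891845703125, -48.72756576538086), 41.974056243896484)
```

View pics/c7.png

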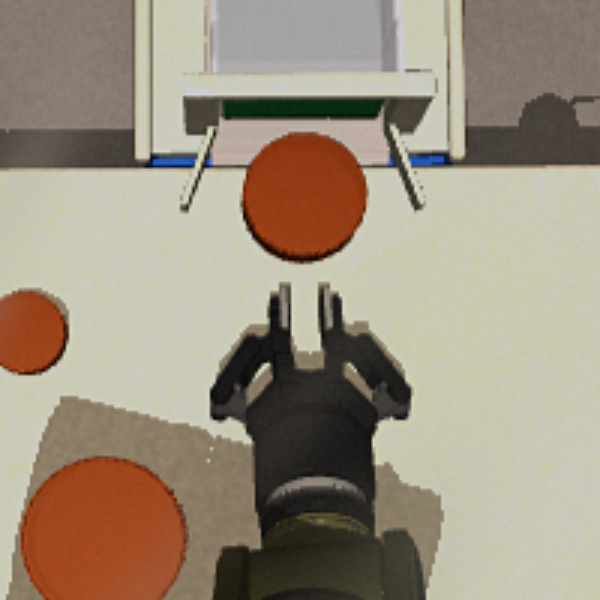

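View pics/scene6.png

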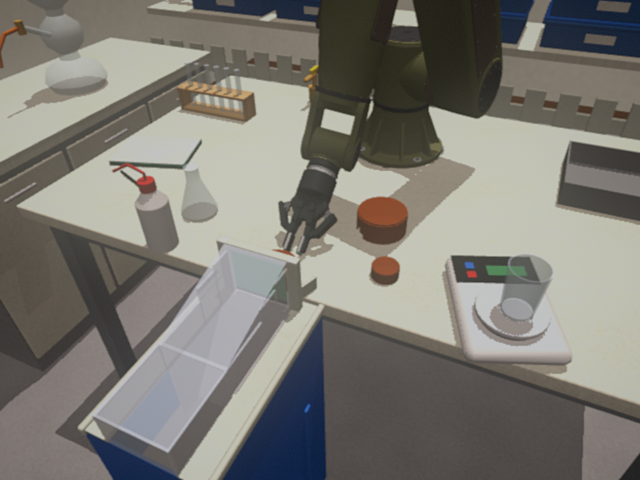

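```bash
python3 -m handwheel '[[[0,0,0],[0.023,0,0.033],0.5],[[0,0,0],[0.043,0,0.0615],0.5],[[0,0,0],[0.057,0,0.082],0.5],[[0,0,0],[0.072,0,0.1025],0.5],[[0,0,0],[0.086,0,0.123],0.5],[[0,0,0],[0.1,0,0.1435],0.5],[[0,0,0],[0.115,0,0.164],0.5],[[0,0,0],[0.129,0,0.1845],0.5]]'
cat > look.py <<'E'
import sys
from h import *
i=sys.argv[1]
for n in("top","scene"):
    im=eyes.camera(n); cv2.imwrite(f"pics/{n}{i}.png",im[:,:,::-1])
    if n=="top":
      for c in discs(im):
        P=np.array([ray(n,*p[0],40)[:2] for p in c]).astype(np.float32); (x,y),r=cv2.minEnclosingCircle(P)
        if x>540: print("dish",x,y,r)
a=cv2.imread(f"pics/top{i}.png")[140:300,290:440]; b=cv2.imread(f"pics/scene{i}.png")[170:330,190:360]
a=cv2.resize(a,(375,400)); b=cv2.resize(b,(425,400)); cv2.imwrite(f"pics/v{i}.png",np.hstack([a,b]))
E
python3 look.py 7; python3 d.py
```

```text
t: 10.1
eef_pos: [592.8, -49.5, 14.7]
orientation: [3.14, -0.962, 0.004]
contact_force: [-2.6, -0.5, 1.4]
grip_width: 0.245
dish 636.7297973632812 -48.49016571044922 42.67628479003906
t 10.2 pos [593.1 -49.5  14.9] rpy [ 3.139 -0.963  0.004] F [-0.13  0.33 -0.32] g 0.247 q [-0.22  0.58  2.1   2.78  0.53 -1.38]
```

View pics/v7.png

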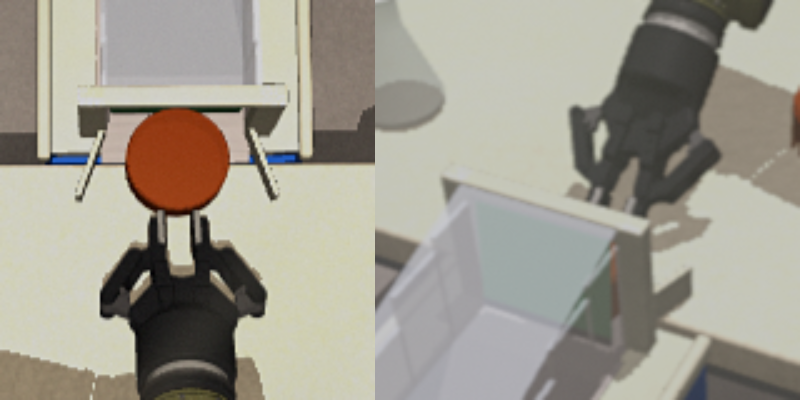

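```bash
python3 -m handwheel '[[[0,0,0],[0.014,0,0.0205],0.5],[[0,0,0],[0.029,0,0.041],0.5],[[0,0,0],[0.043,0,0.0615],0.5],[[0,0,0],[0.057,0,0.082],0.5],[[0,0,0],[0.072,0,0.1025],0.5],[[0,0,0],[0.086,0,0.123],0.5],[[0,0,0],[0.1,0,0.1435],0.5],[[0,0,0],[0.1145,0,0.164],0.5]]'
python3 look.py 8; python3 d.py 675 -49 14
```

```text
t: 11.0
eef_pos: [632.8, -49.4, 14.7]
orientation: [3.14, -0.962, 0.004]
contact_force: [-1.3, -0.2, -0.3]
grip_width: 0.25
dish 672.6661376953125 -47.112022399902344 41.08893966674805
t 11.1 pos [633.1 -49.5  15. ] rpy [ 3.139 -0.963  0.004] F [ 0.28 -0.17  0.46] g 0.248 q [-0.2   0.63  2.    2.77  0.47 -1.35]
shift [ 0.115 -0.002  0.175]
```

View pics/v8.png

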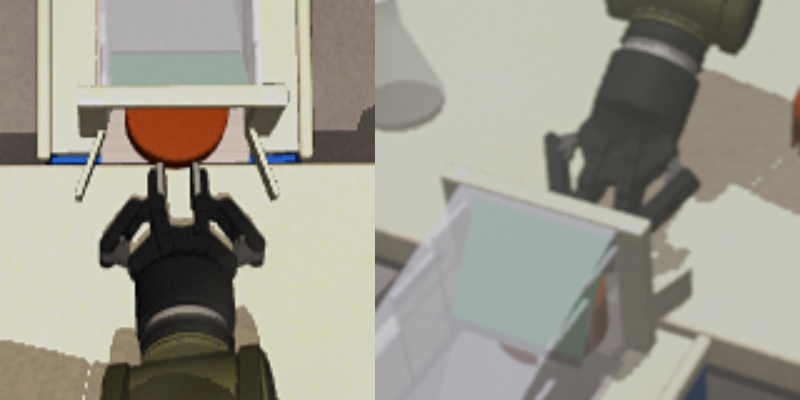

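The flap is up on the dish. I'll push to just short of the brink.

```bash
python3 -m handwheel '[[[0,0,0],[0.014,0,0.0205],0.5],[[0,0,0],[0.029,0,0.041],0.5],[[0,0,0],[0.043,0,0.0615],0.5],[[0,0,0],[0.057,0,0.082],0.5],[[0,0,0],[0.072,0,0.1025],0.5],[[0,0,0],[0.083,0,0.119],0.5],[[0,0,0],[0.083,0,0.119],0.5]]'
python3 look.py 9; python3 d.py 677 -49 14
```

```text
t: 11.8
eef_pos: [662.0, -49.4, 15.0]
orientation: [3.139, -0.963, 0.004]
contact_force: [-0.8, -0.4, 0.2]
grip_width: 0.249
t 11.9 pos [661.5 -49.4  14.8] rpy [ 3.14  -0.962  0.004] F [ 0.13  0.81 -0.1 ] g 0.253 q [-0.19  0.66  1.92  2.76  0.42 -1.33]
shift [ 0.041 -0.002  0.066]
```

View pics/v9.png

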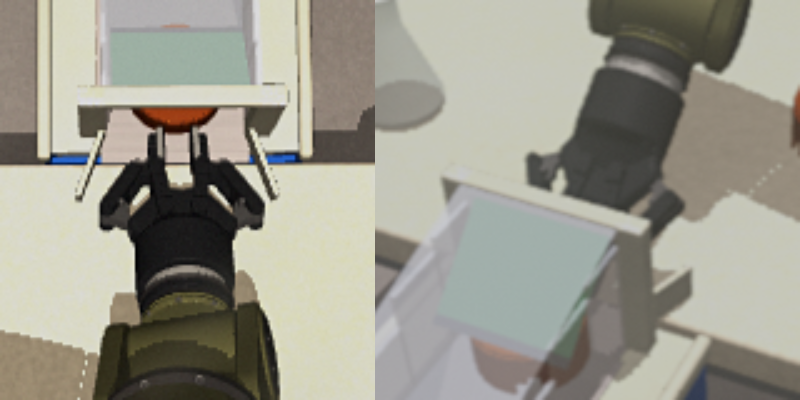

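```bash
python3 -m handwheel '[[[0,0,0],[0.014,0,0.0205],0.5],[[0,0,0],[0.029,0,0.041],0.5],[[0,0,0],[0.04,0,0.0575],0.5],[[0,0,0],[0.046,0,0.0655],0.5],[[0,0,0],[0.046,0,0.0655],0.5],[[0,0,0],[-0.072,0,-0.1025],0.5],[[0,0,0],[-0.2,0,-0.287],0.5],[[0,0,0],[-0.286,0,-0.41],0.5]]'
python3 look.py 10; python3 d.py
```

```text
t: 12.7
eef_pos: [558.7, -49.3, 14.3]
orientation: [3.14, -0.96, 0.004]
contact_force: [0.3, 0.2, -0.0]
grip_width: 0.25
t 12.8 pos [558.1 -49.4  13.8] rpy [ 3.141e+00 -9.580e-01  2.000e-03] F [-0.83 -0.41 -0.15] g 0.249 q [-0.24  0.55  2.19  2.77  0.57 -1.4 ]
```

View pics/v10.png

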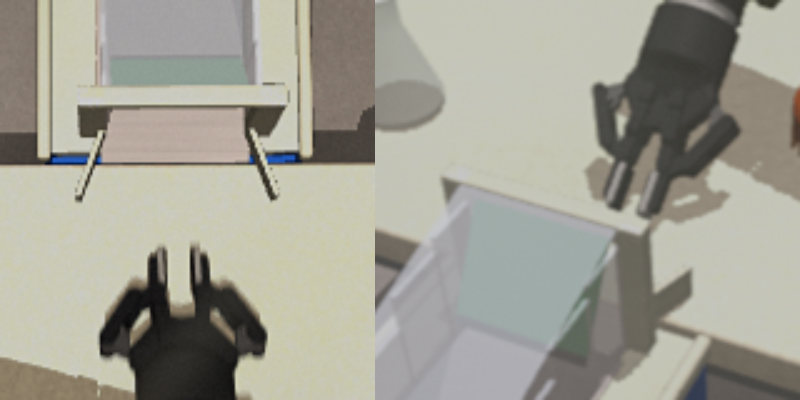

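The dish has dropped and the flap is falling, well clear of the fingers. I'll wait with the hand raised slightly and then check.

```bash
for k in 1 ; do python3 -m handwheel '[[[0,0,0],[0.1,0,-0.1],0.5],[[0,0,0],[0.1,0,-0.1],0.5],[[0,0,0],[0.1,0,-0.1],0.5],[[0,0,0],[0.1,0,-0.1],0.5],[[0,0,0],[0.1,0,-0.1],0.5],[[0,0,0],[0.1,0,-0.1],0.5],[[0,0,0],[0.1,0,-0.1],0.5],[[0,0,0],[0.1,0,-0.1],0.5]]'; done
python3 -m handwheel '[[[0,0,0],[0,0,0],0.5],[[0,0,0],[0,0,0],0.5],[[0,0,0],[0,0,0],0.5],[[0,0,0],[0,0,0],0.5],[[0,0,0],[0,0,0],0.5],[[0,0,0],[0,0,0],0.5],[[0,0,0],[0,0,0],0.5],[[0,0,0],[0,0,0],0.5]]'
python3 -m handwheel '[[[0,0,0],[0,0,0],0.5],[[0,0,0],[0,0,0],0.5],[[0,0,0],[0,0,0],0.5],[[0,0,0],[0,0,0],0.5],[[0,0,0],[0,0,0],0.5],[[0,0,0],[0,0,0],0.5],[[0,0,0],[0,0,0],0.5],[[0,0,0],[0,0,0],0.5]]'
python3 -m handwheel '[[[0,0,0],[0,0,0],0.5],[[0,0,0],[0,0,0],0.5],[[0,0,0],[0,0,0],0.5],[[0,0,0],[0,0,0],0.5],[[0,0,0],[0,0,0],0.5],[[0,0,0],[0,0,0],0.5],[[0,0,0],[0,0,0],0.5],[[0,0,0],[0,0,0],0.5]]'
python3 look.py 11; python3 -c "
import cv2,numpy as np
for n in('top','scene'):
    d=cv2.absdiff(cv2.imread(f'pics/{n}0.png'),cv2.imread(f'pics/{n}11.png')).max(2)
    print(n,[ (nm,(d[s]>40).sum()) for nm,s in (dict(bal=np.s_[180:325,100:220],wash=np.s_[185:235,470:560],flask=np.s_[250:300,470:520]) if n=='top' else dict(bal=np.s_[245:365,440:575],wash=np.s_[160:255,110:180],flask=np.s_[160:222,180:220])).items()])"
```

```text
t: 13.6
eef_pos: [556.5, -49.6, 42.4]
orientation: [3.14, -0.962, 0.004]
contact_force: [0.2, -0.2, 0.2]
grip_width: 0.25
t: 14.4
eef_pos: [556.5, -49.6, 42.6]
orientation: [3.14, -0.962, 0.004]
contact_force: [0.2, 1.1, 0.3]
grip_width: 0.252
t: 15.2
eef_pos: [556.5, -49.6, 42.6]
orientation: [3.14, -0.962, 0.004]
contact_force: [-0.5, -0.7, 0.4]
grip_width: 0.251
t: 16.0
eef_pos: [556.5, -49.6, 42.6]
orientation: [3.14, -0.962, 0.004]
contact_force: [-0.7, 0.1, -0.1]
grip_width: 0.253
top [('bal', np.int64(532)), ('wash', np.int64(0)), ('flask', np.int64(0))]
scene [('bal', np.int64(1496)), ('wash', np.int64(0)), ('flask', np.int64(0))]
```

View pics/v11.png

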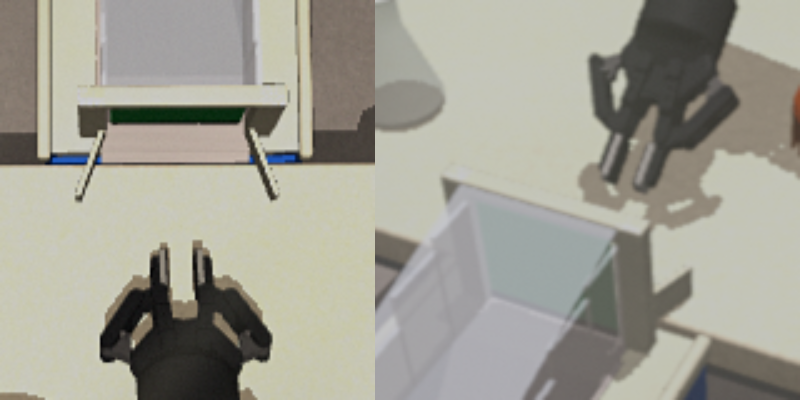

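View pics/scene11.png

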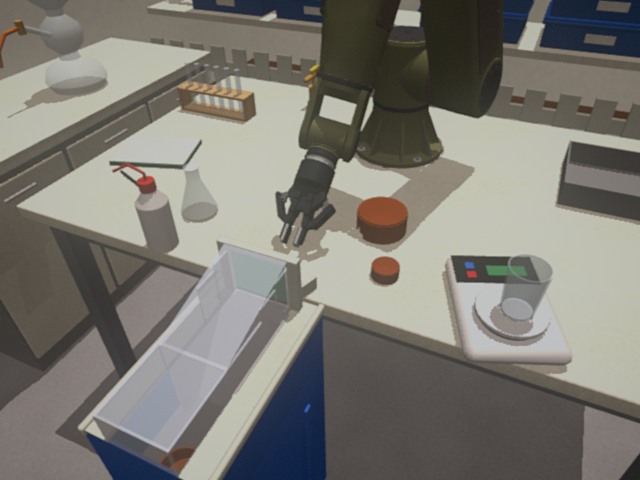

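```bash
python3 -m handwheel '[[[0,0,0],[0,0,0],0.5],[[0,0,0],[0,0,0],0.5],[[0,0,0],[0,0,0],0.5],[[0,0,0],[0,0,0],0.5],[[0,0,0],[0,0,0],0.5],[[0,0,0],[0,0,0],0.5],[[0,0,0],[0,0,0],0.5],[[0,0,0],[0,0,0],0.5]]' >/dev/null
python3 look.py 12; python3 -c "
import cv2
f=lambda a,b,s:(cv2.absdiff(cv2.imread(f'pics/{a}.png'),cv2.imread(f'pics/{b}.png')).max(2)[s]>40).sum()
import numpy as np
print('bal/beaker',f('scene1','scene12',np.s_[245:365,440:575]),f('top1','top12',np.s_[180:325,100:220]))
print('dish move',f('scene11','scene12',np.s_[430:480,140:220]),'flap vs start',f('top0','top12',np.s_[165:205,325:400]),f('scene0','scene12',np.s_[245:320,220:300]))"
```

```text
bal/beaker 0 0
dish move 0 flap vs start 0 174
```

```bash
python3 -c "
from rig import job
print(job.close_job())"
```

```text
the job is handed in; nothing more can be done
None
```

The middle-sized dish is in the glass-waste bin. I pushed it flat along the bench and in through the flap, it dropped down the chute, and I handed the job in. The hand-in gives no verdict.

**How it went:** I chose the dish by its measured width, about 84 mm. I lined it up with the doorway using upright fingertips. Then I leaned the fingers 55° forward and pushed it under the header, so the dish itself opened the flap. The fingers were back about 110 mm before the doorway while the flap was still falling. The wrist force readings I took while pushing were about 1–3 N.

**Last checks:**
- **Dish:** the scene camera shows an amber disc in the bin, which I take to be the dish, at about pixel (180,460). It did not move over 0.9 s. Only its edge is visible, so I could not measure its depth.
- **Flap:** the top view matches the starting picture exactly, so it hangs shut.
- **Bystanders:** the wash bottle and flask match their starting pictures exactly. The balance and beaker match pictures taken just after the arm's first moves.
- **Robot:** it is clear of everything, and the wrist force shows only noise.

**Checks that disagreed:**
- **Flap, scene view:** 174 pixels differ from the start. I put that down to the dish no longer showing near the doorway, since the top view shows no change.
- **Balance:** it differed from the very first picture in both views. I put that down to the arm's shadow moving, because the later comparison shows no difference.

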